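# Set up the range-sensor stand and hold its boom at the cursor

### The job

Set up the range-sensor stand for a reading: set the larger metal disc down flat and centred on the stand's round target plate, then the smaller disc centred on top of it, without dropping either. Then press the lock button on top of the boom's sleeve to free the telescoping boom, pull the boom out by the tab on its sensor head until its pointer is level with the tooth of the cursor on the scale, and finish while still holding it there, at rest, for its spring draws it back if it is let go. Do not shift the cursor, and leave the other things on the table where they lie.

Things in the scene. Friction and masses are not known exactly. Their poses are not given: they have to be found in the camera images.
- stand: range-sensor stand fixed to the table: base plate 458 x 120 x 12 mm; at one end a column with a dark horizontal sleeve (stand x -380 to -140, y -23 to 23 mm, top 152 mm above the table), at the other the round target plate. Origin on the table under the target plate's centre; its x is the way the boom extends, z up. Stand x, y, z below are in this frame
- plate_top (a point): centre of the upper face of the target plate, a flat steel disc 100 mm across, 30 mm above the table; axes as the stand's
- disc_large: the larger aluminium disc, 64 mm across and 15 mm thick, lying flat on the table, about 130 g; origin at the centre of its underside, z up
- disc_small: the smaller aluminium disc, 52 mm across and 15 mm thick, lying flat on the table, about 86 g; origin at the centre of its underside, z up
- boom: sliding bar with a black sensor head (36 x 50 mm, 96 to 152 mm above the table) and on it an aluminium pull tab, 16 mm along x, 26 along y, up to 186 mm. Origin in the tab's middle, 169 mm up; axes as the stand's. Starts locked, tab at stand x = -110 mm; slides along x, 135 mm at most. Freed, a spring kicks it out 10 to 20 mm; farther out it draws it back, 60 N/m (about 6 N at the cursor)
- pointer (a point): tip of the boom's pointer: a thin steel blade standing out of the slot in the sleeve's top, lying along stand y over the white scale strip; moves with the boom (235 mm behind the tab's middle, 156 mm above the table)
- cursor: small black clip (12 mm along x) on the sleeve's long edge beside the scale, its thin steel tooth pointing across the scale at the pointer's path. Origin at the tooth's tip, 156 mm above the table; axes as the stand's. Level with the pointer when both have the same stand x; set 96 to 124 mm ahead of where the pointer starts. Can be pushed along (4 N) but must not be
- button_top (a point): centre of the top face of the lock button, a round steel push button 22 mm across in a low collar 34 mm across, 4 mm high, on top of the sleeve near its mouth (x = -178 mm of the stand), 164 mm above the table; axes as the stand's
- lock (a joint): how far the lock button is pressed in, 0 to 0.006 m; it is sprung (1.5 N to start, 5 N fully down), frees the boom at about 0.004 m, and once the boom has kicked out it stays down by about 0.0035 m and need not be held
- wheel: robot wheel with black tyre lying flat, 62 mm across and 29 mm thick: a bystander lying among the discs
- mouse: grey computer mouse, 100 x 58 x 30 mm: a bystander
- screwdriver: screwdriver with black handle, 170 mm: a bystander
- gearmotor: small gear motor, 65 mm long: a bystander
- remote: white hand-held remote, 105 x 42 x 22 mm: a bystander
- battery: battery pack, 100 x 36 x 26 mm: a bystander
- parts_tray: small grey tray of screws, 75 x 105 x 30 mm: a bystander
- calipers: slide calipers lying flat, 200 mm long: a bystander

How it is judged:
On the way, in this order (a step that is already met when the one before it is completed fails the run):
1. the larger disc lies flat and centred on the target plate, let go (horizontal distance between disc_large and plate_top below 0.006 m and z of disc_large in the frame of plate_top between -0.003 and 0.003 m and angle between disc_large's own z axis and vertical below 0.06 rad and contact force between the fingers and disc_large below 0.05 N and linear speed of disc_large below 0.02 m/s), for 0.2 s.
2. the smaller disc lies flat and centred on the larger one, let go (all of step 1 and horizontal distance between disc_small and disc_large below 0.006 m and z of disc_small in the frame of plate_top between 0.012 and 0.018 m and angle between disc_small's own z axis and vertical below 0.06 rad and contact force between the fingers and disc_small below 0.05 N and linear speed of disc_small below 0.02 m/s), for 0.2 s.
3. the lock button is pressed and the boom has come free (value of joint lock above 0.0025 m and distance of boom from where it was at the start of the episode above 0.006 m and horizontal distance between disc_large and plate_top below 0.006 m and z of disc_large in the frame of plate_top between -0.003 and 0.003 m and angle between each of disc_large, disc_small's own z axis and vertical below 0.06 rad and horizontal distance between disc_small and disc_large below 0.006 m and z of disc_small in the frame of plate_top between 0.012 and 0.018 m), for 0.1 s.
At the end, for the whole second after the job is handed in: each disc flat and at rest, untouched: large within 6 mm of the plate's centre, small within 6 mm of the large one's centre; fingers hold the boom (over 1 N), at rest, its pointer within 5 mm (one scale division) of the cursor's tooth along the scale; cursor shifted less than 3 mm (all of step 2 and x of pointer in the frame of cursor between -0.005 and 0.005 m and contact force between the fingers and boom above 1 N and linear speed of boom below 0.01 m/s and distance of cursor from where it was at the start of the episode below 0.003 m); the arm keeps its last pose, push and grip.
It fails at once if the cursor is shifted (distance of cursor from where it was at the start of the episode above 0.003 m).
It fails at once if a disc is dropped (falls free faster than 0.6 m/s, a drop of about 20 mm) ((contact force between the fingers and disc_large below 0.01 N and linear speed of disc_large above 0.6 m/s) or (contact force between the fingers and disc_small below 0.01 N and linear speed of disc_small above 0.6 m/s)).
It fails at once if a bystander is moved by more than 30 mm (distance of any of wheel, mouse, screwdriver, gearmotor, remote, battery, parts_tray, calipers from where it was at the start of the episode above 0.03 m).
It also fails if it takes over 67 s, if anything falls off the work surface, if the arm or the gripper's body presses on something with over 40 N, if the wrist force passes 120 N, or if a joint passes its speed limit or range.

### The arm

A 7-joint arm with a two-finger parallel gripper is mounted at the origin on the work surface. World frame = base frame: x ahead of the robot, y to its left, z up, the work surface at z = 0. Lengths are in m, angles in rad, forces in N, time in s.
With the tool pointing down it reaches from about 0.4 to 0.85 m from the base axis. Payload 10.4 kg.
Tool frame: the origin (TCP) lies between the finger pads; the fingertips stand 22 mm ahead of it and the grasp point (between the pads) lies 3 mm ahead of it; z points along the fingers, y is the line along which they close (so a half turn about z gives the same grasp; the last joint's range is limited). The gripper opens to 85 mm and grips with 20 to 120 N. Pads are 22 mm wide; open, the fingers measure 114 mm over their backs; the gripper's body (76 mm by 85 mm) begins 54 mm behind the grasp point. The pads swing forward as they close: fully open they stand 13 mm farther back than shut.
Start: joints at [-1.263, 0.332, -0.065, 1.46, 0.022, 1.35, -0.088], TCP at [0.203, 0.591, 0.229] pointing down, gripper open.
Joint ranges: [-2.6, 2.6], [-0.5, 2.12], [-1.47, 1.34], [0.16, 2.42], [-1.27, 4.41], [0.06, 2.06], [-2.6, 2.6]. Speed limits (rad/s): [2.22, 2.22, 2.79, 2.79, 3.14, 3.14, 3.14].

### API

Orientations are given as a unit quaternion [x, y, z, w].
In Python, from workcell import manip, camera, ticket, boxes_of, outline_of gives the robot as it stands.
- The arm moves only by the tool carry_out, never from a script. Its argument "deltas" is a list of rows, each a list of 5 numbers: the shift along the tool's x, y, z as a fraction of full scale, then the turn about the tool's z as a fraction of full scale, then the opening, from -1 (shut) to 1 (fully open), so that 0 is half open. In form: [[tx, ty, tz, spin, gripper], ...]. A call has 1 to 20 rows; each row is the pose to reach, as a shift and turn from the pose commanded when the call began, along the tool's axes at that moment; what a row does not reach only later rows make up. Full scale, the value 1, is 150 mm for a shift and 30 degrees for a turn. A row lasts 1/8 s, in which the tool goes at most 62.5 mm and 10.7 degrees, less where a joint would pass 70% of its speed; a pose out of reach is approached as far as the arm can. A call with a number of a shift or a turn outside -1 to 1 is refused whole. A call with a gripper value outside its range is refused whole. The fingers move at their own pace and stop on an object; "force" is the grip in N (left out, the last holds). Time passes only in rows, so rows that repeat a pose let the fingers close. It gives the time, the measured TCP pose, the force, the opening and the grip force at its end, in the units of the state.
- manip.get_obs(): the state, without advancing time (a new reading comes with each control period).
- camera(name): name is "scene" or "side" or "wrist"; returns a dict with "img" (384x512x3 uint8, red, green, blue), "depth" (384x512 float32, m along the optical axis (not along the pixel's ray), 0 where there is no reading), "vertical_fov" (degrees; the focal length in pixels is half the picture's height over the tangent of half this angle, whatever the lens; pixels are square), "cx", "cy" (the principal point, pixels), "k1" (the pictures are not rectified: a ray, as slopes to the right and down, at radius r is drawn at 1 + k1 r^2 times it, then the intrinsics apply), "R" (3x3) and "t" (3): a world point X has camera coordinates R X + t. Camera axes: x right, y down, z forward; pixel columns grow to the right and rows downward; lengths in m; the calibration is good to about 2 mm. A picture is of the moment at which its call begins.
- ticket.hand_in(): hands the job in; it is judged then, once.
Trained networks look in a picture, given as the dict that the camera call returned (one of the last four; its "shot" number tells which), for a name from the list of things; names that differ only in an ending like _2 or _b are one class to them, and where a whole thing is asked for, a point or a joint stands for the part that bears it (a point fixed in the world has none). Each returns a list of dicts, best first, with "conf" (0 to 1); they miss things now and then, are a little off and sometimes report something else, mostly with a low value. They report only what shows in the picture. A call takes as long as a camera call.
- boxes_of(query, picture): "position" ([x, y, z] in m, in world coordinates, good to about 4 mm: the middle of the surface that is visible of it).
- outline_of(query, picture): "region" (384x512 bool, what is visible of it).
The state is a dict: "clock": time; "joint_pos": joint angles; "joint_velocities": joint speeds; "tau": joint torques, N m; "position": TCP position; "ee_rot": TCP orientation; "ft_force": force on the tool from outside, world axes, zero at the start; "torque": the same for the moment, N m; "grip_width": opening from 0.0 (shut) to 1.0 (fully open); "grasp_force": force on a finger pad.
Only numpy, scipy, OpenCV 4.12 (cv2) and the standard library are available. Lean on these libraries where they do the work, as an engineer would, in place of code of your own. Each camera call takes 0.05 s, during which the arm holds its last target. There are 200 camera calls.

## Working session

There is one attempt and no reset: what is moved stays moved. The work goes in short steps, Python scripts to look and compute and a tool call to move; the robot and the scene stay as the last step left them, time stands still between calls to the robot, and variables do not carry over. Pictures are saved under pics/ and viewed, at most 10 in all, crops included, and the job is handed in when it is done.

Besides the shell and the picture viewer there is one more tool, called after "Emit:" as a command line: name --pt "numbers of a row" for each row, then --argument value for the rest. carry_out: Moves the arm, as the interface text tells. Its arguments: {"type":"object","properties":{"deltas":{"type":"array","items":{"type":"array","items":{"type":"number"}}},"force":{"type":"number"}},"required":["deltas"]}

```bash
mkdir -p pics; cat > h.py <<'E'
import numpy as np, cv2
from workcell import manip, camera, ticket, boxes_of, outline_of
def K(p):
    h=p["img"].shape[0]; f=h/2/np.tan(np.radians(p["vertical_fov"])/2)
    return f
def world(p,u,v,d=None):
    u=np.asarray(u,float);v=np.asarray(v,float)
    if d is None: d=p["depth"][v.astype(int),u.astype(int)]
    f=K(p); a=(u-p["cx"])/f; b=(v-p["cy"])/f
    x,y=a.copy(),b.copy()
    for _ in range(10):
        s=1+p["k1"]*(x*x+y*y); x=a/s;y=b/s
    c=np.stack([x*d,y*d,d*np.ones_like(x)],-1)
    return (c-p["t"])@np.asarray(p["R"])
def proj(p,X):
    c=np.asarray(X)@np.asarray(p["R"]).T+p["t"]; x=c[...,0]/c[...,2];y=c[...,1]/c[...,2]
    s=1+p["k1"]*(x*x+y*y); f=K(p)
    return np.stack([x*s*f+p["cx"],y*s*f+p["cy"]],-1)
def save(p,n): cv2.imwrite("pics/"+n,p["img"][:,:,::-1])
def cloud(p,m):
    v,u=np.nonzero(m&(p["depth"]>0)); return world(p,u,v)
E
python3 - <<'E'
from h import *
np.set_printoptions(precision=4,suppress=True)
o=manip.get_obs();print(o["position"],o["ee_rot"],o["ft_force"])
ims=[]
for n in("scene","side"):
    p=camera(n); save(p,n+"0.png"); print(n,"cam at",-np.asarray(p["R"]).T@p["t"])
    for q in("disc_large","disc_small","wheel","plate_top","stand","boom","cursor","button_top","pointer"):
        for r in boxes_of(q,p)[:2]: print(q,np.round(r["position"],3),round(r["conf"],2),np.round(proj(p,np.array(r["position"]))))
E
```

```text
[0.2029 0.5907 0.2277] [ 0.1646  0.9864 -0.0007 -0.0001] [ 0.319  -0.1016  0.1212]
scene cam at [ 1.0874 -0.5469  0.8593]
disc_large [ 0.461 -0.235  0.013] 0.53 [199. 244.]
disc_large [0.52  0.037 0.146] 0.28 [281. 182.]
disc_small [ 0.626 -0.255  0.015] 0.56 [227. 283.]
wheel [ 0.532 -0.393  0.03 ] 0.7 [164. 285.]
plate_top [0.514 0.079 0.023] 0.74 [287. 203.]
stand [0.511 0.08  0.02 ] 0.96 [286. 203.]
boom [0.515 0.038 0.147] 0.81 [280. 180.]
pointer [0.515 0.036 0.147] 0.75 [279. 181.]
side cam at [-0.129  -0.7647  0.989 ]
disc_large [ 0.455 -0.243  0.014] 0.74 [288. 264.]
disc_small [ 0.614 -0.259  0.016] 0.8 [332. 240.]
wheel [ 0.519 -0.393  0.027] 0.66 [345. 284.]
plate_top [0.49  0.106 0.019] 0.71 [222. 192.]
plate_top [ 0.617 -0.257  0.015] 0.68 [332. 240.]
stand [0.489 0.1   0.022] 0.84 [223. 193.]
boom [0.501 0.039 0.15 ] 0.85 [238. 170.]
pointer [0.5   0.039 0.143] 0.61 [237. 172.]
```

View pics/scene0.png

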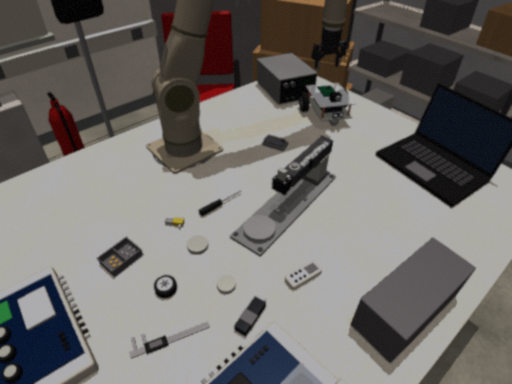

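View pics/side0.png

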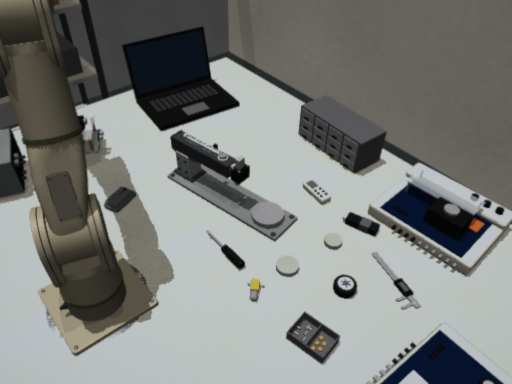

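The scene view shows the larger disc at (198,244), the smaller one at (227,284) and the wheel at (165,286). The target plate is at (260,230), and the boom and sleeve run up to (318,150). In the side view they are at (287,266), (332,240), (345,286) and (267,213).

```bash
python3 - <<'E'
from h import *
np.set_printoptions(precision=4,suppress=True)
for n in("scene","side"):
    p=camera(n); W=cloud(p,p["depth"]>0)
    def near(c,r,z0,z1):
        m=(np.hypot(W[:,0]-c[0],W[:,1]-c[1])<r)&(W[:,2]>z0)&(W[:,2]<z1); return W[m]
    for q in((.458,-.239),(.62,-.257),(.525,-.393)):
        A=near(q,.045,.009,.035); c,rad=cv2.minEnclosingCircle(A[:,:2].astype(np.float32)); print(n,"disc",q,c,rad,np.percentile(A[:,2],[10,50,90]),len(A))
    A=near((.5,.08),.45,.1,.2); A=A[A[:,2]>.13]
    (c,s,a)=cv2.minAreaRect(A[:,:2].astype(np.float32)); print("sleeve",c,s,a,len(A),np.percentile(A[:,2],[5,50,95]))
    d=np.linalg.svd(A[:,:2]-A[:,:2].mean(0),full_matrices=False)[2][0]; print("dir",d)
    # plate via pixel
    u,v=(260,230) if n=="scene" else (267,213)
    q=world(p,u,v); print("plate px",q)
    A=near(q,.075,.024,.036); c,rad=cv2.minEnclosingCircle(A[:,:2].astype(np.float32)); print("plate",c,rad,A.mean(0),len(A))
E
```

```text
scene disc (0.458, -0.239) (0.45530518889427185, -0.23932605981826782) 0.03371010348200798 [0.0119 0.0139 0.016 ] 296
scene disc (0.62, -0.257) (0.6229804754257202, -0.2562665343284607) 0.027085760608315468 [0.0113 0.0133 0.0153] 257
scene disc (0.525, -0.393) (0.524221658706665, -0.38976284861564636) 0.03146433085203171 [0.0174 0.0258 0.0285] 410
sleeve (0.5081037282943726, 0.13179096579551697) (0.3712504804134369, 0.8873917460441589) 87.87618255615234 1531 [0.1309 0.1514 0.1861]
dir [0.9774 0.2115]
plate px [ 0.5487 -0.0695  0.0291]
plate (0.5349146127700806, -0.06279511749744415) 0.05159768834710121 [ 0.5365 -0.0647  0.0291] 643
side disc (0.458, -0.239) (0.4540455937385559, -0.2397414594888687) 0.03370009362697601 [0.0123 0.0151 0.0174] 342
side disc (0.62, -0.257) (0.6218980550765991, -0.2589541971683502) 0.028275318443775177 [0.0117 0.0144 0.0173] 203
side disc (0.525, -0.393) (0.5228003263473511, -0.39138275384902954) 0.03209184855222702 [0.0169 0.0256 0.029 ] 421
sleeve (0.5119723081588745, 0.12941400706768036) (0.37118038535118103, 0.8793101906776428) 87.25909423828125 1458 [0.1314 0.1504 0.1732]
dir [-0.9624  0.2718]
plate px [ 0.5314 -0.0662  0.0309]
plate (0.535932183265686, -0.06360197812318802) 0.05223381891846657 [ 0.5336 -0.0651  0.0295] 613
```

```bash
python3 - <<'E'
from h import *
np.set_printoptions(precision=4,suppress=True)
c=np.array([.5354,-.0632])
for n in("scene","side"):
    p=camera(n); W=cloud(p,p["depth"]>0)
    d=np.array([-.2,.98]); d/=np.linalg.norm(d)
    for k in range(4):
        e=np.array([-d[1],d[0]]); r=W[:,:2]-c; s=r@d; t=r@e
        m=(s>.06)&(s<.4)&(abs(t)<.06)&(W[:,2]>.125)&(W[:,2]<.2); A=W[m]
        m2=(abs(A[:,2]-.152)<.008); B=A[m2][:,:2]
        g=B.mean(0); v=np.linalg.svd(B-g,full_matrices=False)[2][0]; v*=np.sign(v@d); d=v
    print(n,"dir to column",d,len(B),"mean lateral off line",(g-c)@np.array([-d[1],d[0]]))
    s=(A[:,:2]-c)@d; print("s range",np.percentile(s,[0,1,99,100]),"tab",A[A[:,2]>.172].mean(0),((A[A[:,2]>.172][:,:2]-c)@d))
    for q in("wheel","mouse","screwdriver","gearmotor","remote","battery","parts_tray","calipers"):
        for r in outline_of(q,p)[:1]:
            C=cloud(p,r["region"]); print(q,round(r["conf"],2),np.percentile(C,3,axis=0)[:2],np.percentile(C,97,axis=0))
E
```

```text
scene dir to column [-0.2151  0.9766] 806 mean lateral off line -0.006620914166721545
s range [0.0893 0.0912 0.382  0.3864] tab [0.5148 0.0423 0.1817] [0.1149 0.1179 0.1069 0.1102 0.1126 0.1144 0.1153 0.1047 0.1071 0.1074
 0.1101 0.1116 0.1108 0.115  0.1172 0.1193 0.1016 0.1046 0.1021 0.1045
 0.1073 0.1086 0.1111 0.1088 0.1147 0.1164 0.1037 0.1038 0.103  0.0974
 0.1051 0.1045 0.1067 0.1079 0.1091 0.1128 0.1044 0.1022 0.1042 0.102
 0.103  0.1012 0.1015 0.1055 0.1098 0.1144 0.104  0.1015 0.1025 0.1056
 0.1006 0.1064 0.1091 0.1136 0.1034 0.1016 0.1013 0.1052 0.1105 0.1038]
wheel 0.71 [ 0.4984 -0.4167] [ 0.5532 -0.3649  0.0299]
mouse 0.82 [0.1877 0.2566] [0.2686 0.3253 0.0317]
screwdriver 0.79 [ 0.3395 -0.1601] [ 0.3669 -0.0524  0.0266]
remote 0.89 [ 0.7178 -0.1269] [ 0.7632 -0.0319  0.0235]
battery 0.86 [ 0.7169 -0.3166] [ 0.7673 -0.2191  0.0281]
parts_tray 0.58 [ 0.498  -0.4169] [ 0.5531 -0.3646  0.0299]
calipers 0.73 [ 0.6132 -0.5425] [ 0.6826 -0.3747  0.0129]
side dir to column [-0.1827  0.9832] 914 mean lateral off line 0.006579109039381546
s range [0.0895 0.0908 0.3806 0.3878] tab 
[... 152 characters left out ...]
.1061 0.1065
 0.1059 0.1001 0.1018 0.1183 0.1155 0.1096 0.1123 0.1087 0.1036 0.1035
 0.1013 0.103  0.1028 0.116  0.1158 0.1111 0.1056 0.1042 0.1035 0.1
 0.1039 0.1031 0.1127 0.1105 0.1071 0.1037 0.1028 0.1025 0.1019 0.1132
 0.1088 0.1062 0.1019 0.1026 0.1022 0.1094 0.1034 0.1015 0.1003 0.103
 0.1008]
mouse 0.96 [0.1738 0.2575] [0.268  0.3156 0.0323]
screwdriver 0.75 [ 0.3431 -0.1631] [ 0.3625 -0.065   0.0285]
gearmotor 0.67 [ 0.3072 -0.2679] [ 0.3632 -0.2141  0.0222]
remote 0.76 [ 0.714  -0.1277] [ 0.7631 -0.0281  0.0257]
battery 0.91 [ 0.7105 -0.3173] [ 0.7625 -0.2196  0.0293]
parts_tray 0.67 [ 0.307 -0.495] [ 0.3894 -0.3899  0.0303]
calipers 0.96 [ 0.6143 -0.5464] [ 0.6804 -0.3749  0.0131]
```

Emit:
carry_out --pt "-0.2 -0.35 -0.3 -0.3 1" --pt "-0.4 -0.7 -0.5 -0.65 1" --pt "-0.6 -1 -0.5 -1 1" --pt "-0.7 -1 -0.5 -1 1"

```text
clock: 2.5
position: [0.2549, 0.4124, 0.3052]
ee_rot: [-0.096, 0.995, 0.001, 0.001]
ft_force: [0.3, 0.5, -0.2]
grip_width: 1.001
grasp_force: 0.0
```

Emit:
carry_out --pt "-0.3 -0.3 0 0.3 1" --pt "-0.6 -0.6 0 0.65 1" --pt "-1 -1 0 1 1" --pt "-1 -1 0 1 1"

```text
clock: 3.0
position: [0.4324, 0.2935, 0.3037]
ee_rot: [0.168, 0.986, -0.0, 0.001]
ft_force: [-0.1, 0.4, -0.1]
grip_width: 1.0
grasp_force: 0.0
```

Emit:
carry_out --pt "-0.2 -0.3 0 0.3 1" --pt "-0.4 -0.6 0 0.65 1" --pt "-0.67 -1 0 1 1" --pt "-0.67 -1 0 1 1"

```text
clock: 3.5
position: [0.4769, 0.1175, 0.304]
ee_rot: [0.418, 0.908, 0.0, 0.0]
ft_force: [-0.2, 0.4, 0.1]
grip_width: 1.003
grasp_force: 0.0
```

Emit:
carry_out --pt "-0.3 -0.3 0 0.3 1" --pt "-0.6 -0.6 0 0.65 1" --pt "-1 -0.9 0 1 1" --pt "-1 -0.9 0 1 1"

```text
clock: 4.0
position: [0.4723, -0.0831, 0.3039]
ee_rot: [0.638, 0.77, 0.0, 0.0]
ft_force: [-0.2, 0.0, -0.0]
grip_width: 0.998
grasp_force: 0.0
```

```bash
cat >> h.py <<'E'
def circ(p,c,r,z0,z1):
    W=cloud(p,p["depth"]>0); m=(np.hypot(W[:,0]-c[0],W[:,1]-c[1])<r)&(W[:,2]>z0)&(W[:,2]<z1); A=W[m]
    if len(A)<20: return None
    b,rad=cv2.minEnclosingCircle(A[:,:2].astype(np.float32)); return np.round(b,4),round(rad,4),np.round(np.median(A[:,2]),4),len(A)
E
python3 - <<'E'
from h import *
np.set_printoptions(precision=4,suppress=True)
print(manip.get_obs()["joint_pos"])
p=camera("wrist"); save(p,"w1.png"); print(circ(p,(.5355,-.063),.07,.025,.035))
E
```

```text
[-0.4863 -0.0577  0.5481  1.7336  0.0302  1.4563  0.2443]
(array([ 0.535 , -0.0614]), 0.0504, np.float64(0.0297), 4486)
```

Emit:
carry_out --pt "-0.35 -0.1 0 0 1" --pt "-0.7 -0.2 0.25 0 1" --pt "-1 -0.31 0.5 0 1" --pt "-1 -0.31 0.7 0 1" --pt "-1 -0.31 0.7 0 1"

```text
clock: 4.68
position: [0.4552, -0.2336, 0.1966]
ee_rot: [0.634, 0.773, -0.001, -0.002]
ft_force: [-0.5, 0.6, 1.0]
grip_width: 0.999
grasp_force: 0.0
```

```bash
python3 - <<'E'
from h import *
np.set_printoptions(precision=4,suppress=True)
o=manip.get_obs();print(o["position"],o["ft_force"])
p=camera("wrist"); save(p,"w2.png"); print(circ(p,(.4547,-.2395),.045,.011,.018)); print(circ(p,(.6224,-.2576),.04,.011,.018))
E
```

```text
[ 0.4552 -0.2336  0.1966] [-0.5185  0.6202  1.0072]
(array([ 0.4536, -0.2384]), 0.0321, np.float64(0.0147), 2717)
(array([ 0.6216, -0.2558]), 0.0263, np.float64(0.0146), 1633)
```

View pics/w1.png

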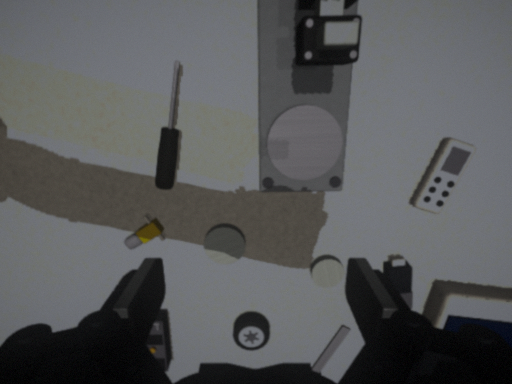

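View pics/w2.png

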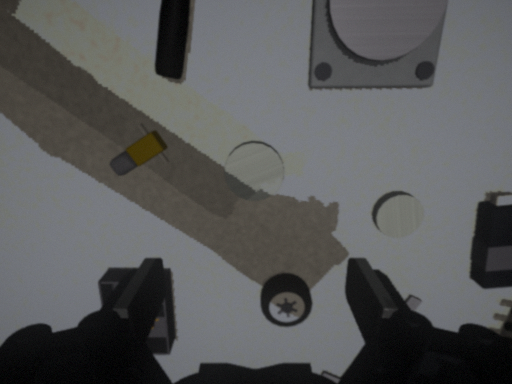

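Emit:
carry_out --pt "-0.03 -0.02 0.35 0 0.7" --pt "-0.03 -0.02 0.75 0 0.7" --pt "-0.03 -0.02 0.75 0 0.7" --force 40

```text
clock: 5.1
position: [0.4526, -0.2385, 0.0844]
ee_rot: [0.635, 0.773, -0.001, -0.003]
ft_force: [-0.5, 0.3, 0.3]
grip_width: 0.852
grasp_force: 0.0
```

```bash
cat > tip.py <<'E'
from h import *
np.set_printoptions(precision=4,suppress=True)
from scipy.spatial.transform import Rotation as Ro
o=manip.get_obs();print(o["position"],o["ft_force"],o["grip_width"])
p=camera("wrist"); save(p,"w3.png")
W=cloud(p,(p["depth"]>0)&(p["depth"]<.6)); T=Ro.from_quat(o["ee_rot"]).inv().apply(W-o["position"])
for s in(-1,1):
    m=(abs(T[:,0])<.02)&(T[:,1]*s>.02)&(T[:,1]*s<.07)&(T[:,2]<.045)&(T[:,2]>-.04); A=T[m]
    h=np.histogram(A[:,2],bins=np.arange(-.04,.046,.004)); print(s,h[0])
    B=A[A[:,2]<.024]; print(B.min(0) if len(B) else 0,B.max(0) if len(B) else 0)
print(circ(p,(.4536,-.2384),.04,.011,.018))
E
python3 tip.py
```

```text
[ 0.4526 -0.2385  0.0844] [-0.4576  0.2819  0.3323] 0.8524129590218908
-1 [333 298 279 250 232 192 102  22   0   0   0   0   0   0   0   0   0   0
   0   0   0]
[-0.0123 -0.0502 -0.04  ] [ 0.0118 -0.0356 -0.0109]
1 [324 308 261 266 225 185 116  19   0   0   0   0   0   0   0   0   0   0
   0   0   0]
[-0.0124  0.0358 -0.04  ] [ 0.0115  0.0505 -0.0099]
(array([ 0.454 , -0.2382]), 0.0323, np.float64(0.0146), 5677)
```

```bash
python3 - <<'E'
from h import *
from scipy.spatial.transform import Rotation as Ro
np.set_printoptions(precision=3,suppress=True)
o=manip.get_obs(); p=camera("wrist"); R=Ro.from_quat(o["ee_rot"])
for z in(-.04,-.02,-.01,0,.01,.02):
    q=proj(p,R.apply([[-.011,.042,z],[0.011,.042,z],[.011,-.042,z]])+o["position"]); print(z,q.round())
print(p["depth"][240:384:8,380]); print(p["depth"][250:300:6,340:420:8])
im=p["img"].copy()
for z in(-.01,.005,.02):
    for a in proj(p,R.apply([[.011,.042,z],[-.011,.042,z]])+o["position"]): cv2.circle(im,tuple(int(i) for i in a),2,(255,0,0),-1)
cv2.imwrite("pics/w4.png",im[:,:,::-1])
E
```

```text
-0.04 [[358. 330.]
 [364. 284.]
 [145. 284.]]
-0.02 [[345. 299.]
 [349. 257.]
 [160. 257.]]
-0.01 [[339. 286.]
 [343. 246.]
 [166. 246.]]
0 [[334. 274.]
 [338. 237.]
 [171. 237.]]
0.01 [[330. 264.]
 [333. 228.]
 [176. 228.]]
0.02 [[326. 255.]
 [329. 220.]
 [180. 220.]]
[0.259 0.26  0.263 0.266 0.267 0.269 0.274 0.124 0.108 0.106 0.103 0.1
 0.097 0.088 0.086 0.083 0.081 0.079]
[[0.26  0.263 0.26  0.262 0.261 0.262 0.261 0.262 0.261 0.261]
 [0.144 0.145 0.264 0.263 0.263 0.263 0.262 0.263 0.263 0.262]
 [0.139 0.14  0.265 0.265 0.264 0.265 0.265 0.265 0.264 0.266]
 [0.137 0.134 0.134 0.142 0.267 0.267 0.266 0.267 0.267 0.267]
 [0.137 0.13  0.13  0.136 0.269 0.268 0.268 0.269 0.268 0.268]
 [0.136 0.128 0.127 0.132 0.133 0.269 0.27  0.271 0.272 0.271]
 [0.137 0.125 0.124 0.122 0.129 0.272 0.272 0.274 0.273 0.273]
 [0.136 0.125 0.119 0.119 0.127 0.126 0.274 0.274 0.274 0.275]
 [0.137 0.125 0.117 0.116 0.115 0.122 0.277 0.276 0.277 0.277]]
```

View pics/w4.png

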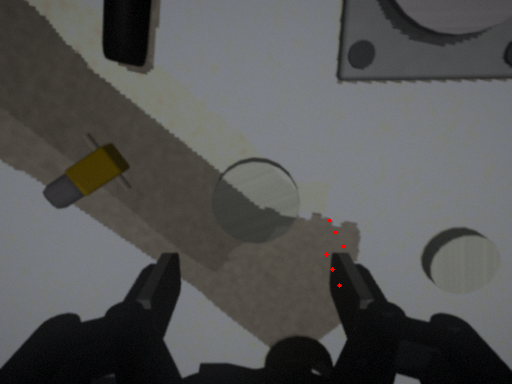

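Emit:
carry_out --pt "0 0.01 0.25 0 0.7" --pt "0 0.01 0.38 0 0.7" --pt "0 0.01 0.46 0 0.7" --pt "0 0.01 0.46 0 0.7"

```text
clock: 5.7
position: [0.4562, -0.2404, 0.0182]
ee_rot: [0.636, 0.772, 0.001, 0.001]
ft_force: [0.0, 0.7, 0.2]
grip_width: 0.852
grasp_force: 0.0
```

```bash
python3 tip.py
```

```text
[ 0.4562 -0.2404  0.0182] [0.0462 0.7489 0.168 ] 0.8522969131577857
-1 [ 327  302  275  259  223  192  105   20    0    0 1095  302    0    0
 3501   17    0    0    0    0    0]
[-0.02 -0.07 -0.04] [ 0.02   -0.02    0.0208]
1 [ 323  300  276  262  216  192  111   20    0    0  669  276    6    6
 3899   52    0    0    0    0    0]
[-0.02  0.02 -0.04] [0.02  0.07  0.021]
(array([ 0.454 , -0.2379]), 0.0321, np.float64(0.0146), 10367)
```

View pics/w3.png

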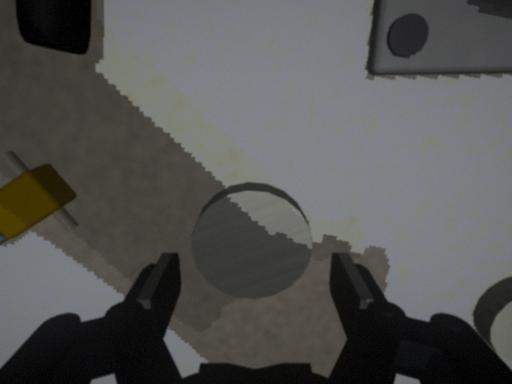

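Emit:
carry_out --pt "0.02 -0.01 0.02 0 0.7" --pt "0.02 -0.01 0.04 0 0.7" --pt "0.02 -0.01 0.06 0 0.7" --pt "0.02 -0.01 0.06 0 0.7"

```text
clock: 6.25
position: [0.4528, -0.2377, 0.0078]
ee_rot: [0.636, 0.772, -0.0, -0.0]
ft_force: [0.3, -0.1, 0.2]
grip_width: 0.848
grasp_force: 0.0
```

```bash
python3 tip.py
```

```text
[ 0.4528 -0.2377  0.0078] [ 0.3044 -0.1434  0.2335] 0.8479923732837884
-1 [ 334  287  289  253  225  197  104   40 1163   17   12 1610 2355    0
    0    0    0    0    0    0    0]
[-0.02 -0.07 -0.04] [ 0.02   -0.02    0.0101]
1 [ 333  288  275  259  238  178  115   48 1430   11    9 1448 2256    0
    0    0    0    0    0    0    0]
[-0.02  0.02 -0.04] [0.02   0.07   0.0104]
(array([ 0.4541, -0.2379]), 0.0323, np.float64(0.0146), 11394)
```

Emit:
carry_out --pt "0.0 0.01 0.03 0 0.7" --pt "0.0 0.01 0.06 0 0.7" --pt "0.0 0.01 0.08 0 0.7" --pt "0.0 0.01 0.08 0 0.7"

```text
clock: 6.8
position: [0.4542, -0.2375, -0.0044]
ee_rot: [0.636, 0.772, -0.0, -0.0]
ft_force: [-0.3, 0.3, 0.4]
grip_width: 0.852
grasp_force: 0.0
```

```bash
python3 tip.py
```

```text
[ 0.4542 -0.2375 -0.0044] [-0.3372  0.298   0.3835] 0.8518427005428686
-1 [ 334  300  272  252  270 1733  123   33 1744 1996    0    0    0    0
    0    0    0    0    0    0    0]
[-0.02 -0.07 -0.04] [ 0.02   -0.02   -0.0018]
1 [ 340  293  273  260  277 1632  125   34 1946 1904    0    0    0    0
    0    0    0    0    0    0    0]
[-0.02  0.02 -0.04] [ 0.02   0.07  -0.002]
(array([ 0.4533, -0.2368]), 0.0396, np.float64(0.0146), 13654)
```

Emit:
carry_out --pt "0 0 0 0 0.3" --pt "0 0 0 0 0" --pt "0 0 0 0 -1" --pt "0 0 0 0 -1" --pt "0 0 0 0 -1" --pt "0 0 0 0 -1" --force 40

```text
clock: 7.6
position: [0.4545, -0.2376, -0.0036]
ee_rot: [0.636, 0.772, 0.0, -0.0]
ft_force: [-1.9, 0.2, 5.7]
grip_width: 0.727
grasp_force: 42.3
```

Emit:
carry_out --pt "0 0 -0.07 0 -1" --pt "0 0 -0.25 0 -1" --pt "0 0 -0.45 0 -1" --pt "0.25 0.2 -0.53 0 -1" --pt "0.55 0.4 -0.53 0 -1" --pt "0.85 0.62 -0.53 0 -1" --pt "1 0.75 -0.53 0 -1" --pt "1 0.75 -0.53 0 -1" --pt "1 0.75 -0.53 0 -1"

```text
clock: 8.72
position: [0.5358, -0.0697, 0.0758]
ee_rot: [0.636, 0.772, -0.0, 0.0]
ft_force: [-0.4, -0.3, -1.7]
grip_width: 0.729
grasp_force: 44.6
```

```bash
cat > look.py <<'E'
from h import *
import sys
np.set_printoptions(precision=4,suppress=True)
from scipy.spatial.transform import Rotation as Ro
o=manip.get_obs();print(o["position"],o["ft_force"],o["grip_width"],o["grasp_force"])
p=camera("wrist"); save(p,sys.argv[1])
W=cloud(p,(p["depth"]>0)&(p["depth"]<.6)); R=Ro.from_quat(o["ee_rot"]); T=R.inv().apply(W-o["position"])
m=(abs(T[:,0])<.05)&(abs(T[:,1])<.029)&(T[:,2]>-.045)&(T[:,2]<.005)
A=T[m]; zz=np.median(A[:,2]); A=A[abs(A[:,2]-zz)<.004]; print("held top z tool",zz, "world",o["position"][2]-zz, A.min(0),A.max(0),len(A))
# circle fit from upper edge (robust lsq on boundary via enclosing)
b,r=cv2.minEnclosingCircle(A[:,:2].astype(np.float32)); print("held circle tool xy",b,r)
q=circ(p,(.5352,-.0622),.07,.025,.034); print("plate",q)
E
python3 look.py w5.png
```

```text
[ 0.5358 -0.0697  0.0758] [-0.4393 -0.3482 -1.7326] 0.7291559363097414 44.59591805934906
held top z tool -0.01807136560959279 world 0.09383154795383473 [-0.033  -0.029  -0.0204] [ 0.0316  0.029  -0.0141] 12778
held circle tool xy (-0.0006703808903694153, 0.00024045491591095924) 0.03253362327814102
plate (array([ 0.5348, -0.061 ]), 0.0499, np.float64(0.0296), 11108)
```

View pics/w5.png

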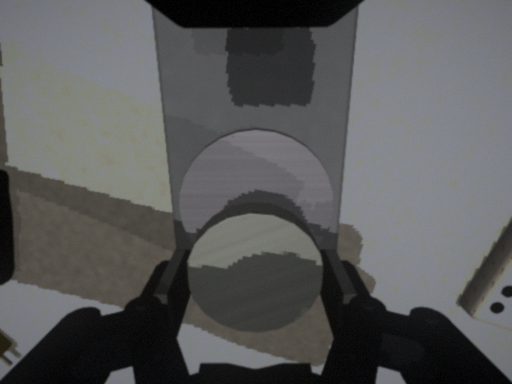

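Emit:
carry_out --pt "0.06 0 0.1 0 -1" --pt "0.06 0 0.2 0 -1" --pt "0.06 0 0.2 0 -1" --pt "0.06 0 0.2 0 -1"

```text
clock: 9.28
position: [0.5344, -0.0603, 0.0454]
ee_rot: [0.636, 0.772, -0.0, 0.0]
ft_force: [0.1, -0.1, -0.9]
grip_width: 0.731
grasp_force: 44.6
```

```bash
python3 look.py w6.png; python3 -c "
from h import *
from scipy.spatial.transform import Rotation as Ro
o=manip.get_obs();p=camera('wrist');print('cam in tool',Ro.from_quat(o['ee_rot']).inv().apply(-np.asarray(p['R']).T@p['t']-o['position']))"
```

```text
[ 0.5344 -0.0603  0.0454] [ 0.105  -0.1281 -0.8833] 0.7310054835168643 44.59444463253021
held top z tool -0.018082183896120745 world 0.0634933703906821 [-0.0322 -0.029  -0.0204] [ 0.0319  0.029  -0.0141] 12782
held circle tool xy (-0.0003323899582028389, -0.0003604423254728317) 0.03244300186634064
plate (array([ 0.535 , -0.0609]), 0.0501, np.float64(0.0296), 9222)
cam in tool [ 8.37223304e-02  1.41088346e-04 -1.44953954e-01]
```

Emit:
carry_out --pt "0 0 0.05 0 -1" --pt "0 0 0.1 0 -1" --pt "0 0 0.12 0 -1" --pt "0 0 0.12 0 -1" --pt "0 0 0.12 0 -1"

```text
clock: 10.0
position: [0.5346, -0.0599, 0.0276]
ee_rot: [0.636, 0.772, 0.0, 0.0]
ft_force: [0.3, -0.6, -2.5]
grip_width: 0.726
grasp_force: 44.6
```

Emit:
carry_out --pt "0 0 0.008 0 -1" --pt "0 0 0.008 0 -1" --pt "0 0 0.008 0 0.55" --pt "0 0 0.008 0 0.6" --pt "0 0 0.008 0 0.7" --pt "0 0 0 0 0.7" --pt "0 0 -0.1 0 0.7" --pt "0 0 -0.3 0 0.7" --pt "0 0 -0.5 0 0.7" --pt "0 0 -0.5 0 0.7" --pt "0 0 -0.5 0 0.7"

```text
clock: 11.38
position: [0.5343, -0.0597, 0.1027]
ee_rot: [0.636, 0.772, 0.0, -0.0]
ft_force: [-0.6, 0.1, -0.2]
grip_width: 0.852
grasp_force: 0.0
```

```bash
python3 - <<'E'
from h import *
np.set_printoptions(precision=4,suppress=True)
print(manip.get_obs()["position"])
for n in("wrist","scene","side"):
    p=camera(n); print(n,"disc",circ(p,(.5352,-.0622),.045,.039,.05),"plate",circ(p,(.5352,-.0622),.07,.024,.034)); 
    if n=="wrist": print(circ(p,(.6224,-.2576),.04,.011,.018))
E
```

```text
[ 0.5343 -0.0597  0.1027]
wrist disc (array([ 0.5347, -0.0603]), 0.0321, np.float64(0.0446), 6258) plate (array([ 0.5347, -0.0612]), 0.0501, np.float64(0.0296), 7135)
None
scene disc (array([ 0.5341, -0.0631]), 0.0338, np.float64(0.044), 274) plate (array([ 0.5342, -0.0615]), 0.0518, np.float64(0.0293), 349)
side disc (array([ 0.535 , -0.0649]), 0.0337, np.float64(0.0447), 258) plate (array([ 0.5331, -0.0599]), 0.0547, np.float64(0.0295), 332)
```

Emit:
carry_out --pt "-0.3 0.1 0 0 0.7" --pt "-0.65 0.2 0 0 0.7" --pt "-1 0.3 0 0 0.7" --pt "-1 0.32 0 0 0.7"

```text
clock: 12.02
position: [0.6096, -0.2033, 0.1015]
ee_rot: [0.638, 0.77, -0.002, 0.0]
ft_force: [-0.6, -0.5, -0.4]
grip_width: 0.851
grasp_force: 0.0
```

Emit:
carry_out --pt "-0.25 0 0 0 0.4" --pt "-0.39 0 0.1 0 0.4" --pt "-0.39 0 0.2 0 0.4" --pt "-0.39 0 0.2 0 0.4"

```text
clock: 12.52
position: [0.6207, -0.2534, 0.0705]
ee_rot: [0.635, 0.772, -0.0, -0.002]
ft_force: [-0.3, -0.8, 0.6]
grip_width: 0.698
grasp_force: 0.0
```

```bash
python3 tip.py; python3 - <<'E'
from h import *
p=camera("wrist"); print(circ(p,(.6217,-.2556),.035,.011,.018))
E
```

```text
[ 0.6207 -0.2534  0.0705] [-0.3136 -0.7597  0.5997] 0.6978541615690814
-1 [291 287 262 230 215 199 143  79   3   0   0   0   0   0   0   0   0   0
   0   0   0]
[-0.012  -0.0433 -0.04  ] [ 0.0113 -0.0294 -0.0074]
1 [312 284 248 233 234 196 158  80   5   0   0   0   0   0   0   0   0   0
   0   0   0]
[-0.0125  0.0294 -0.04  ] [ 0.0116  0.0442 -0.0066]
None
(array([ 0.6213, -0.256 ]), 0.0261, np.float64(0.0146), 4098)
```

Emit:
carry_out --pt "-0.018 0 0.2 0 0.4" --pt "-0.018 0 0.38 0 0.4" --pt "-0.018 0 0.44 0 0.4" --pt "-0.018 0 0.475 0 0.4" --pt "-0.018 0 0.475 0 0.4" --pt "-0.018 0 0.475 0 0.4"

```text
clock: 13.38
position: [0.6225, -0.2581, 0.0022]
ee_rot: [0.636, 0.772, 0.0, 0.001]
ft_force: [0.3, 0.1, -0.3]
grip_width: 0.695
grasp_force: 0.0
```

Emit:
carry_out --pt "0.015 -0.005 0.02 0 0.4" --pt "0.015 -0.005 0.02 0 0.4" --pt "0.015 -0.005 0.02 0 0.4" --pt "0.015 -0.005 0.02 0 0" --pt "0.015 -0.005 0.02 0 -1" --pt "0.015 -0.005 0.02 0 -1" --pt "0.015 -0.005 0.02 0 -1" --pt "0.015 -0.005 0.02 0 -1"

```text
clock: 14.38
position: [0.621, -0.256, -0.0013]
ee_rot: [0.636, 0.772, 0.0, 0.0]
ft_force: [-1.0, 1.4, 6.9]
grip_width: 0.589
grasp_force: 41.5
```

Emit:
carry_out --pt "0 0 -0.06 0 -1" --pt "0 0 -0.25 0 -1" --pt "0 0 -0.5 0 -1" --pt "0.25 -0.06 -0.65 0 -1" --pt "0.55 -0.13 -0.65 0 -1" --pt "0.85 -0.2 -0.65 0 -1" --pt "1 -0.25 -0.65 0 -1" --pt "1 -0.25 -0.65 0 -1"

```text
clock: 15.38
position: [0.555, -0.1138, 0.096]
ee_rot: [0.635, 0.773, 0.001, -0.0]
ft_force: [-0.2, -0.8, -1.6]
grip_width: 0.586
grasp_force: 41.8
```

Emit:
carry_out --pt "0.2 -0.03 0 0 -1" --pt "0.38 -0.06 0 0 -1" --pt "0.38 -0.06 0.1 0 -1" --pt "0.38 -0.06 0.1 0 -1"

```text
clock: 15.88
position: [0.5351, -0.0629, 0.0798]
ee_rot: [0.636, 0.772, -0.001, -0.0]
ft_force: [-0.6, -0.4, -0.3]
grip_width: 0.588
grasp_force: 41.8
```

```bash
sed -i 's/abs(T\[:,1\])<.029/abs(T[:,1])<.0245/' look.py; python3 look.py w7.png; python3 -c "
from h import *
p=camera('wrist');print('disc',circ(p,(.5352,-.0612),.045,.039,.05))
import workcell
p=camera('scene');print('disc',circ(p,(.5352,-.0612),.045,.039,.05))"
```

```text
[ 0.5351 -0.0629  0.0798] [-0.552  -0.4099 -0.2804] 0.5878244082037399 41.846192479133606
held top z tool -0.01582435059862306 world 0.0956231353614368 [-0.026  -0.0245 -0.0178] [ 0.026   0.0245 -0.0118] 8325
held circle tool xy (-4.2545496398815885e-05, -0.00017147089238278568) 0.026417570188641548
plate (array([ 0.5348, -0.0609]), 0.05, np.float64(0.0296), 6865)
disc (array([ 0.5345, -0.06  ]), 0.0319, np.float64(0.0446), 4006)
disc (array([ 0.5354, -0.0629]), 0.0314, np.float64(0.0441), 196)
```

Emit:
carry_out --pt "0.019 -0.002 0.1 0 -1" --pt "0.019 -0.002 0.17 0 -1" --pt "0.019 -0.002 0.21 0 -1" --pt "0.019 -0.002 0.225 0 -1" --pt "0.019 -0.002 0.23 0 -1" --pt "0.019 -0.002 0.23 0 -1" --pt "0.019 -0.002 0.23 0 -1"

```text
clock: 16.9
position: [0.5349, -0.0589, 0.0465]
ee_rot: [0.636, 0.772, 0.0, 0.0]
ft_force: [0.8, -0.1, -0.2]
grip_width: 0.584
grasp_force: 41.8
```

Lower about 2 mm more and release.

Emit:
carry_out --pt "-0.007 0 0.007 0 -1" --pt "-0.007 0 0.013 0 -1" --pt "-0.007 0 0.015 0 -1" --pt "-0.007 0 0.015 0 0.25" --pt "-0.007 0 0.015 0 0.3" --pt "-0.007 0 0.015 0 0.4" --pt "-0.007 0 0 0 0.4" --pt "-0.007 0 -0.1 0 0.4" --pt "-0.007 0 -0.3 0 0.4" --pt "-0.007 0 -0.5 0 0.4" --pt "-0.007 0 -0.7 0 0.4" --pt "-0.007 0 -0.7 0 0.4"

```text
clock: 18.4
position: [0.5364, -0.0602, 0.1544]
ee_rot: [0.636, 0.772, 0.002, 0.002]
ft_force: [-0.0, 0.0, 0.3]
grip_width: 0.699
grasp_force: 0.0
```

```bash
python3 - <<'E'
from h import *
np.set_printoptions(precision=4,suppress=True)
print(manip.get_obs()["position"])
for n in("wrist","scene"):
    p=camera(n); print(n,"small",circ(p,(.5352,-.0622),.045,.054,.066),"large",circ(p,(.5352,-.0622),.045,.038,.048))
E
```

```text
[ 0.5364 -0.0602  0.1544]
wrist small (array([ 0.5346, -0.0601]), 0.026, np.float64(0.0596), 3141) large (array([ 0.5345, -0.0603]), 0.032, np.float64(0.0446), 1066)
scene small (array([ 0.5343, -0.0623]), 0.0263, np.float64(0.0591), 183) large (array([ 0.5356, -0.0638]), 0.0319, np.float64(0.0441), 94)
```

Emit:
carry_out --pt "0 0 -0.35 0 0" --pt "0 0 -0.7 0 -1" --pt "0.3 0 -0.8 0 -1" --pt "0.65 0 -0.8 0 -1" --pt "1 0 -0.8 0 -1" --pt "1 0 -0.8 0 -1" --pt "1 0 -0.8 0 -1"

```text
clock: 19.38
position: [0.506, 0.0866, 0.2707]
ee_rot: [0.636, 0.772, -0.001, -0.0]
ft_force: [-0.1, -0.4, 1.2]
grip_width: 0.003
grasp_force: 0.0
```

```bash
python3 - <<'E'
from h import *
np.set_printoptions(precision=4,suppress=True)
print(manip.get_obs()["position"],manip.get_obs()["joint_pos"])
p=camera("wrist"); save(p,"w8.png")
for q in("button_top","cursor","pointer","boom","stand"):
    for r in boxes_of(q,p)[:2]: print(q,np.round(r["position"],4),round(r["conf"],2),np.round(proj(p,np.array(r["position"]))))
E
```

```text
[0.506  0.0866 0.2707] [-0.8195  0.0509  0.5881  1.7137 -0.0281  1.3866 -0.0343]
button_top [0.4977 0.1171 0.1657] 0.8 [252. 153.]
pointer [0.5015 0.0631 0.1522] 0.59 [245. 210.]
boom [0.5036 0.0618 0.1524] 0.81 [247. 212.]
stand [0.4937 0.1388 0.1506] 0.81 [252. 123.]
```

View pics/w8.png

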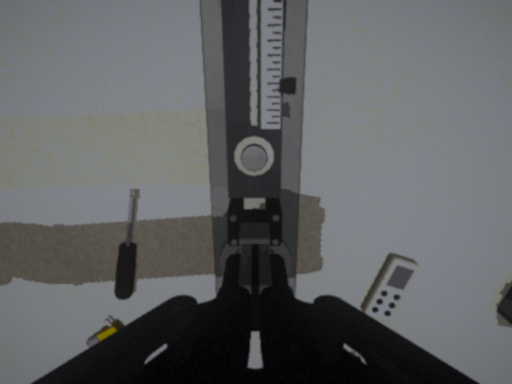

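```bash
python3 - <<'E'
from h import *
np.set_printoptions(precision=4,suppress=True)
p=camera("wrist"); g=cv2.cvtColor(p["img"],cv2.COLOR_RGB2GRAY)
def atz(u,v,z):
    a=world(p,u,v,.2);b=world(p,u,v,.4); return a+(b-a)*((z-a[2])/(b[2]-a[2]))
for r in outline_of("button_top",p)[:1]: pass
W=cloud(p,p["depth"]>0)
d=np.array([-.199,.98])
S=W[(abs(W[:,2]-.152)<.004)&(W[:,1]>.14)&(W[:,1]<.26)]
e=np.array([d[1],-d[0]])
for k in range(3):
    e=np.array([d[1],-d[0]]); s=S[:,:2]@d;t=S[:,:2]@e
    bs=np.linspace(s.min()+.005,s.max()-.005,12); mid=[];ss=[]
    for a,b in zip(bs[:-1],bs[1:]):
        m=(s>=a)&(s<b); 
        if m.sum()<20: continue
        mid.append([t[m].min(),t[m].max()]);ss.append((a+b)/2)
    mid=np.array(mid); k=np.polyfit(ss,mid[:,0],1)[0]; d=d+k*e; d/=np.linalg.norm(d)
print("dir",d,"edges t",mid[::3])
B=atz(254,156,.164); print("button",B, "plate->button",np.linalg.norm(B[:2]-[.5346,-.061]), (B[:2]-[.5346,-.061])/np.linalg.norm(B[:2]-[.5346,-.061]))
for v in (84,86,88): C=atz(280,v,.156); print("cursor",v,C,"behind button",(C[:2]-B[:2])@d)
im=cv2.resize(p["img"][50:190,200:320],None,fx=4,fy=4,interpolation=cv2.INTER_CUBIC); cv2.imwrite("pics/w9.png",im[:,:,::-1])
E
```

```text
dir [-0.1932  0.9812] edges t [[0.4888 0.5342]
 [0.4888 0.5317]
 [0.4887 0.5346]
 [0.4888 0.5348]]
button [0.5002 0.1148 0.164 ] plate->button 0.17917173396771024 [-0.1919  0.9814]
cursor 84 [0.5095 0.1721 0.156 ] behind button 0.05440645333907918
cursor 86 [0.5099 0.1707 0.156 ] behind button 0.05295785577745633
cursor 88 [0.5102 0.1693 0.156 ] behind button 0.05150315563681738
```

View pics/w9.png

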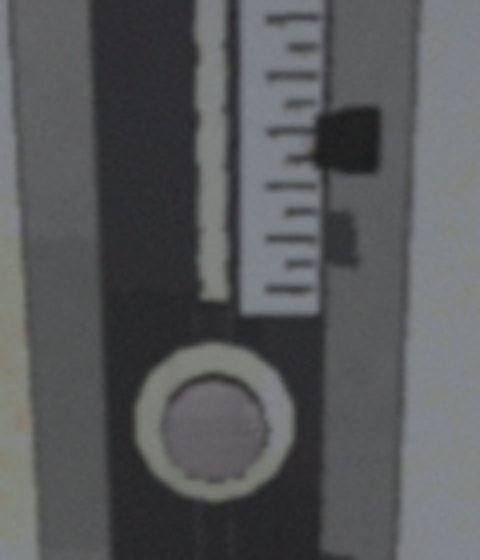

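Emit:
carry_out --pt "0.1 0 0.1 0 -1" --pt "0.19 0 0.3 0 -1" --pt "0.19 0 0.4 0 -1" --pt "0.19 0 0.4 0 -1" --pt "0.19 0 0.4 0 -1"

```text
clock: 20.4
position: [0.5012, 0.1149, 0.212]
ee_rot: [0.636, 0.772, 0.0, 0.0]
ft_force: [0.8, -0.9, -0.1]
grip_width: 0.001
grasp_force: 0.0
```

```bash
python3 - <<'E'
from h import *
np.set_printoptions(precision=4,suppress=True)
from scipy.spatial.transform import Rotation as Ro
o=manip.get_obs();print(o["position"],o["ft_force"])
p=camera("wrist"); W=cloud(p,(p["depth"]>0)&(p["depth"]<.6)); T=Ro.from_quat(o["ee_rot"]).inv().apply(W-o["position"])
m=(abs(T[:,0])<.02)&(abs(T[:,1])<.02)&(T[:,2]<.045)&(T[:,2]>-.04); A=T[m]
print(np.histogram(A[:,2],bins=np.arange(-.04,.046,.004))[0])
print(circ(p,(.5002,.1148),.016,.161,.168))
E
```

```text
[0.5012 0.1149 0.212 ] [ 0.7832 -0.9191 -0.1074]
[460 283 342 303 286 294 231 187  49   0   0   0   0   0   0   0   0   0
   0   0   0]
(array([0.4998, 0.1135]), 0.011, np.float64(0.1636), 761)
```

Emit:
carry_out --pt "-0.01 -0.01 0.1 0 -1" --pt "-0.01 -0.01 0.19 0 -1" --pt "-0.01 -0.01 0.19 0 -1"

```text
clock: 20.82
position: [0.4987, 0.1132, 0.1813]
ee_rot: [0.636, 0.772, -0.001, -0.001]
ft_force: [0.4, -0.1, 0.7]
grip_width: -0.005
grasp_force: 0.0
```

Emit:
carry_out --pt "0 0 0.05 0 -1" --pt "0 0 0.09 0 -1" --pt "0 0 0.12 0 -1" --pt "0 0 0.12 0 -1"

```text
clock: 21.32
position: [0.4994, 0.1134, 0.1644]
ee_rot: [0.636, 0.772, -0.0, -0.0]
ft_force: [0.3, -0.6, 0.7]
grip_width: -0.005
grasp_force: 0.0
```

Emit:
carry_out --pt "0 0 0.02 0 -1" --pt "0 0 0.04 0 -1" --pt "0 0 0.06 0 -1" --pt "0 0 0.06 0 -1" --pt "0 0 0.06 0 -1"

```text
clock: 21.95
position: [0.4997, 0.1135, 0.156]
ee_rot: [0.636, 0.772, 0.0, 0.0]
ft_force: [-0.0, 0.6, 5.3]
grip_width: 0.003
grasp_force: 2.2
```

Emit:
carry_out --pt "0 0 0.012 0 -1" --pt "0 0 0.015 0 -1" --pt "0 0 0.015 0 -1"

```text
clock: 22.32
position: [0.4999, 0.1136, 0.1551]
ee_rot: [0.636, 0.772, 0.001, -0.0]
ft_force: [-5.9, -1.8, 20.7]
grip_width: 0.003
grasp_force: 10.2
```

```bash
cat > tab.py <<'E'
from h import *
np.set_printoptions(precision=4,suppress=True)
d=np.array([.1925,-.9813]); e=np.array([.9813,.1925]); P=np.array([.5346,-.061])
for n in("scene","side","wrist"):
    p=camera(n); W=cloud(p,p["depth"]>0); r=W[:,:2]-P; s=r@d;t=r@e
    m=(s>-.15)&(s<.03)&(abs(t)<.018)&(W[:,2]>.181)&(W[:,2]<.19)
    h=(s>-.15)&(s<.06)&(abs(t)<.03)&(W[:,2]>.146)&(W[:,2]<.156)
    print(n,"tab s",np.percentile(s[m],[2,50,98]) if m.sum()>5 else 0,"t",np.percentile(t[m],[2,98]) if m.sum()>5 else 0,m.sum(),"head max s",np.percentile(s[h],99) if h.sum() else 0)
E
python3 tab.py
```

```text
scene tab s [-0.1027 -0.0954 -0.0877] t [-0.0122  0.0111] 37 head max s -0.07709549176919087
side tab s [-0.1021 -0.0943 -0.0861] t [-0.0133  0.0108] 36 head max s -0.07659731292160833
wrist tab s 0 t 0 0 head max s -0.10455389194479921
```

Emit:
carry_out --pt "0 0 -0.1 0 -1" --pt "0 0 -0.3 0 -0.5" --pt "0 0 -0.4 0 0.1" --pt "-0.25 0 -0.45 0 0.1" --pt "-0.5 0 -0.45 0 0.1" --pt "-0.553 0 -0.45 0 0.1" --pt "-0.553 0 -0.45 0 0.1" --pt "-0.553 0 -0.45 0 0.1"

```text
clock: 23.48
position: [0.5151, 0.0334, 0.2207]
ee_rot: [0.635, 0.772, -0.0, -0.0]
ft_force: [0.7, 0.7, 0.3]
grip_width: 0.55
grasp_force: 0.0
```

```bash
python3 tab.py; python3 -c "
from h import *
from tab import P,d,e
o=manip.get_obs(); x=o['position']; print(x,(x[:2]-P)@d,(x[:2]-P)@e,o['grip_width'])" | tail -1
```

```text
scene tab s [-0.1031 -0.0943 -0.088 ] t [-0.0141  0.011 ] 35 head max s -0.07677518608412928
side tab s [-0.1038 -0.0927 -0.0865] t [-0.0137  0.011 ] 36 head max s -0.07674704701367674
wrist tab s [-0.1057 -0.0989 -0.0905] t [-0.0126  0.0119] 1040 head max s -0.08250933570929446
[0.5154 0.0325 0.221 ] -0.09550090010636743 -0.0008599647301337776 0.5505596590181183
```

Emit:
carry_out --pt "0 0 0.2 0 0.1" --pt "0 0 0.38 0 0.1" --pt "0 0 0.43 0 0.1" --pt "0 0 0.43 0 0.1" --pt "0 0 0.43 0 -1" --pt "0 0 0.43 0 -1" --pt "0 0 0.43 0 -1" --pt "0 0 0.43 0 -1" --force 60

```text
clock: 24.78
position: [0.5161, 0.0322, 0.1577]
ee_rot: [0.636, 0.772, 0.001, 0.0]
ft_force: [-2.2, -0.0, 7.0]
grip_width: 0.294
grasp_force: 59.2
```

```bash
python3 tab.py; python3 -c "
from h import *
from tab import P,d,e
o=manip.get_obs(); x=o['position']; print(x,(x[:2]-P)@d,(x[:2]-P)@e,o['grip_width'])" | tail -1
```

```text
scene tab s [-0.1026 -0.0892 -0.081 ] t [-0.0162  0.0147] 42 head max s -0.07722027175311666
side tab s [-0.1017 -0.088  -0.0803] t [-0.0159  0.0174] 30 head max s -0.0767414229831697
wrist tab s [-0.106  -0.1008 -0.0889] t [-0.0162  0.0163] 2463 head max s -0.0959651330143237
[0.5161 0.0322 0.1577] -0.09498743633387832 -0.00018328107179700626 0.2945333342120301
```

Emit:
carry_out --pt "-0.06 0 0 0 -1" --pt "-0.16 0 0 0 -1" --pt "-0.28 0 0 0 -1" --pt "-0.4 0 0 0 -1" --pt "-0.52 0 0 0 -1" --pt "-0.61 0 0 0 -1" --pt "-0.65 0 0 0 -1" --pt "-0.65 0 0 0 -1" --pt "-0.65 0 0 0 -1"

```text
clock: 26.2
position: [0.5351, -0.062, 0.1577]
ee_rot: [0.635, 0.772, 0.002, 0.0]
ft_force: [-1.4, 7.5, 6.9]
grip_width: 0.291
grasp_force: 59.5
```

```bash
python3 - <<'E'
from h import *
np.set_printoptions(precision=4,suppress=True)
from scipy.spatial.transform import Rotation as Ro
d=np.array([.1925,-.9813]); e=np.array([.9813,.1925]); P=np.array([.5346,-.061])
o=manip.get_obs(); x=o["position"]; print("tcp s,t",(x[:2]-P)@d,(x[:2]-P)@e)
out=[]
for n in("scene","side","wrist"):
    p=camera(n)
    W=cloud(p,p["depth"]>0); r=W[:,:2]-P; s=r@d;t=r@e; h=(s>-.05)&(s<.06)&(abs(t)<.024)&(W[:,2]>.135)&(W[:,2]<.154)
    print(n,"head front",np.percentile(s[h],99) if h.sum() else 0, "small",circ(p,(.5346,-.061),.045,.055,.066))
    q=P+d*-.2317; c=proj(p,np.array([q[0],q[1],.156])); print(n,c)
    for k in("cursor","pointer"):
        for b in boxes_of(k,p)[:1]: print(k,b["conf"],(np.array(b["position"][:2])-P)@d,b["position"])
    u,v=[int(i) for i in c]
    if 30<u<480 and 20<v<360:
        out.append(cv2.resize(p["img"][v-20:v+20,u-25:u+25],(400,320),interpolation=cv2.INTER_CUBIC))
cv2.imwrite("pics/f1.png",np.hstack(out)[:,:,::-1])
E
```

```text
tcp s,t 0.0010689438489947622 0.00031056797301070183
scene head front 0.018947600311657473 small (array([ 0.5347, -0.0628]), 0.0272, np.float64(0.0593), 181)
scene [303.7904 157.3718]
pointer 0.81 -0.002572959999999986 [0.5299, -0.0593, 0.1417]
side head front 0.019750098211330787 small (array([ 0.5339, -0.061 ]), 0.0277, np.float64(0.0594), 173)
side [209.1494 149.2689]
pointer 0.68 -0.03538634999999999 [0.5139, -0.029, 0.1493]
wrist head front -0.0008261020344550017 small (array([ 0.5345, -0.0581]), 0.0255, np.float64(0.0596), 395)
wrist [ 253.5953 -552.1525]
cursor 0.2 0.004702010000000013 [0.3541, -0.1012, 0.0235]
pointer 0.64 -0.03167951999999999 [0.525, -0.0306, 0.1467]
```

View pics/f1.png

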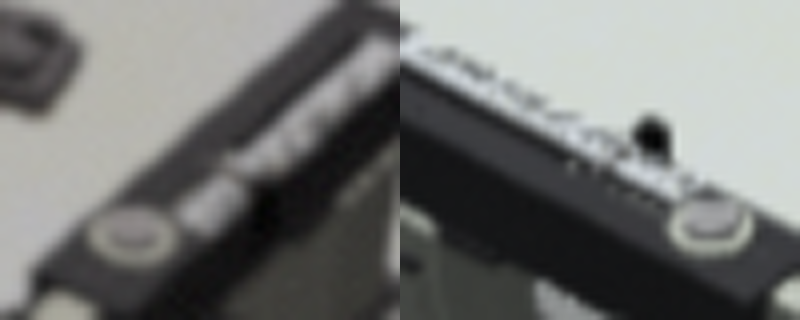

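Emit:
carry_out --pt "-0.014 0 0 0 -1" --pt "-0.014 0 0 0 -1" --pt "-0.014 0 0 0 -1" --pt "-0.014 0 0 0 -1"

```text
clock: 27.15
position: [0.5356, -0.0642, 0.1577]
ee_rot: [0.635, 0.772, 0.002, 0.0]
ft_force: [0.1, 4.9, 6.5]
grip_width: 0.293
grasp_force: 59.4
```

```bash
python3 - <<'E'
from h import *
np.set_printoptions(precision=4,suppress=True)
d=np.array([.1925,-.9813]); e=np.array([.9813,.1925]); P=np.array([.5346,-.061])
o=manip.get_obs(); print((o["position"][:2]-P)@d, o["joint_velocities"].round(3) if hasattr(o["joint_velocities"],"round") else o["joint_velocities"])
out=[]
for n in("side","scene"):
    p=camera(n); W=cloud(p,p["depth"]>0); r=W[:,:2]-P; s=r@d;t=r@e; h=(s>-.05)&(s<.06)&(abs(t)<.024)&(W[:,2]>.135)&(W[:,2]<.154)
    print(n,"head front",np.percentile(s[h],99))
    for nm,ss,tt,z in(("clip",-.2317,.021,.156),("clip",-.2317,.021,.152),("tooth",-.2317,.013,.156),("ptr",-.2317,0,.156),("button",-.178,0,.164)):
        q=P+d*ss+e*tt; print(nm,proj(p,np.array([q[0],q[1],z])))
    q=P+d*-.215; u,v=[int(i) for i in proj(p,np.array([q[0],q[1],.156]))]
    out.append(cv2.resize(p["img"][v-15:v+15,u-20:u+20],(400,300),interpolation=cv2.INTER_CUBIC)); print("crop origin",u-20,v-15)
cv2.imwrite("pics/f2.png",np.hstack(out)[:,:,::-1])
E
```

```text
0.003287160480036394 [-0.002  0.     0.     0.002 -0.001 -0.    -0.   ]
side head front 0.0215720386854611
clip [213.7471 146.1899]
clip [213.8022 147.2209]
tooth [212.005  147.3564]
ptr [209.1494 149.2689]
button [221.953  154.0199]
crop origin 193 136
scene head front 0.02176619604836803
clip [309.327  159.8893]
clip [309.1994 160.8785]
tooth [307.2076 158.9253]
ptr [303.7904 157.3718]
button [294.6642 163.5404]
crop origin 280 144
```

View pics/f2.png

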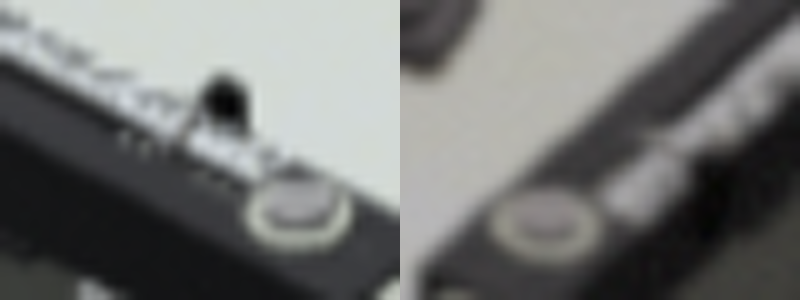

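Emit:
carry_out --pt "-0.02 0 0 0 -1" --pt "-0.02 0 0 0 -1" --pt "-0.02 0 0 0 -1" --pt "-0.02 0 0 0 -1"

```text
clock: 27.75
position: [0.5361, -0.0668, 0.1577]
ee_rot: [0.635, 0.772, 0.002, 0.0]
ft_force: [0.6, 5.3, 7.7]
grip_width: 0.293
grasp_force: 59.6
```

```bash
python3 - <<'E'
from h import *
np.set_printoptions(precision=1,suppress=True,linewidth=200)
d=np.array([.1925,-.9813]); e=np.array([.9813,.1925]); P=np.array([.5346,-.061])
o=manip.get_obs(); print((o["position"][:2]-P)@d)
def front(D,p):
    q=dict(p);q["depth"]=D
    return q
for n in("side","scene"):
    a=cv2.imread(f"pics/{n}0.png")[:,:,::-1].mean(2).astype(np.float32)
    b=np.mean([camera(n)["img"].mean(2) for _ in range(4)],0).astype(np.float32); p=camera(n)
    S=np.arange(-.370,-.205,.001); prof=[]
    for t in np.arange(-.004,.014,.002):
        X=P+S[:,None]*d+t*e; uv=proj(p,np.c_[X,np.full(len(S),.154)]).astype(np.float32)
        f=lambda im:cv2.remap(im,uv[None,:,0].copy(),uv[None,:,1].copy(),cv2.INTER_CUBIC)[0]
        D=f(b)-f(a); o1=S<-.30; o2=S>-.27
        def pk(sel,sg):
            x=np.clip(sg*D[sel],0,None); i=x.argmax(); w=slice(max(0,i-5),i+6); return (S[sel][w]*x[w]).sum()/x[w].sum()*1e3,x.max()
        r=[pk(o1,1),pk(o1,-1),pk(o2,1),pk(o2,-1)]
        print(n,round(t,3),"old +/-",*np.round(r[0],1),*np.round(r[1],1),"new +/-",*np.round(r[2],1),*np.round(r[3],1))
E
```

```text
0.005993005814542299
side -0.004 old +/- -363.1 8.6 -310.6 49.4 new +/- -233.2 20.3 -250.7 54.7
side -0.002 old +/- -364.0 8.1 -342.4 18.7 new +/- -231.8 42.5 -251.1 30.7
side 0.0 old +/- -335.6 31.5 -344.1 5.4 new +/- -232.8 50.3 -224.4 5.5
side 0.002 old +/- -337.9 59.0 nan 0.0 new +/- -234.8 36.8 -226.2 20.4
side 0.004 old +/- -339.9 75.8 nan 0.0 new +/- -237.7 27.0 -227.8 31.0
side 0.006 old +/- -341.3 83.5 nan 0.0 new +/- -239.1 22.3 -228.4 37.0
side 0.008 old +/- -342.2 78.4 nan 0.0 new +/- -217.0 20.6 -228.2 38.9
side 0.01 old +/- -342.2 72.5 nan 0.0 new +/- -236.4 25.7 -228.4 32.1
side 0.012 old +/- -342.2 74.9 nan 0.0 new +/- -236.9 26.6 -228.4 32.4
scene -0.004 old +/- -367.5 6.1 -345.1 20.3 new +/- -232.1 20.1 -249.5 12.1
scene -0.002 old +/- -367.7 6.5 -303.4 37.2 new +/- -231.3 10.9 -249.2 26.7
scene 0.0 old +/- -359.7 5.9 -303.3 46.1 new +/- -208.4 7.2 -248.3 37.6
scene 0.002 old +/- -349.7 13.2 -303.3 37.2 new +/- -209.8 7.5 -247.3 35.1
scene 0.004 old +/- -344.9 29.1 -303.5 19.3 new +/- -208.4 8.5 -229.0 31.4
scene 0.006 old +/- -344.0 41.5 -303.2 6.1 new +/- -208.3 10.0 -229.1 32.7
scene 0.008 old +/- -343.2 46.0 nan 0.0 new +/- -208.4 10.4 -229.0 29.7
scene 0.01 old +/- -343.9 46.2 nan 0.0 new +/- -215.2 9.4 -228.3 26.5
scene 0.012 old +/- -343.9 47.1 nan 0.0 new +/- -258.1 10.1 -227.8 25.8<stdin>:17: RuntimeWarning: invalid value encountered in scalar divide
```

```bash
python3 -c "
from workcell import ticket
print(ticket.hand_in())"
```

```text
the job is handed in; nothing more can be done
None
```

I handed the job in with both discs stacked on the target plate, the lock pressed, and the gripper still holding the boom out with its pointer about 1 mm from the cursor's tooth by my camera estimate; the hand-in gave no verdict, and I viewed 11 pictures, one over the limit of 10.

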